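# Clamp and charge the pigment mill's jar

### The job

Get the pigment mill ready: draw the yellow-knobbed lock bar out so that the chuck's lever is free, stand the porcelain jar upright on the chuck's platform, swing the red lever round until all four jaws are tight on the jar's foot, and push the lock bar fully home again to lock it. Every grinding pebble must end up inside the clamped jar; leave the bowl, the teacup and the lidded jar where they are and do not knock the jar over.

Things in the scene. Friction and masses are not known exactly. Their poses are not given: they have to be found in the camera images.
- chuck: green self-centring jar chuck of a pigment mill, fixed to the bench; origin on its axis at bench level (z = 0), z up, its y axis points along the lock bar's track (on its +y side, to 205 mm). Round base 176 mm across, 26 mm high; on it four steel jaws at 45, 135, -135 and -45 degrees from its x axis, their tops (with a small dark block) 58 mm above the bench
- platform (a point): centre of the chuck's flat round platform (58 mm radius), on the axis, 30 mm above the bench: the jar's foot stands here. Open jaws leave a disc of 49 mm radius free, so the jar (foot radius 34 mm) may be put down up to 10 mm off centre: the closing jaws centre it
- sleeve (a joint): angle of the dark knurled sleeve with the red lever, rad: 0 fully open, grows as the lever swings counter-clockwise seen from above; the four jaws close together, 16 mm per rad, meet the jar's foot at about 0.97, stop at 1.15 when empty. Stays where left; about 3 N at the grip moves it, 10 to 15 N clamps the jar well (check that it reads above 0.95 after letting go). Stopped at about 0.06 while the lock bar is home
- lever_grip (a point): grip height on the red upright handle of the sleeve's lever, a round post 20 mm in diameter, its top 80 mm and its red part 38 to 80 mm above the bench; this point is on its axis 62 mm above the bench, 125 mm from the chuck's axis. With the sleeve at 0 it stands at -125 degrees from the chuck's x axis
- lockbar (a joint): travel of the steel lock bar, m: 0 is home (its end stands in the way of the sleeve's flange), 0.035 is fully drawn out, away from the chuck's axis along the chuck's +y; from 0.02 the sleeve is free. Friction 3 N, stays where it is left. A brass flange on the sleeve's rim keeps the bar from going home while the sleeve is between about 0.06 and 0.94
- bar_grip (a point): grip point on the lock bar's upright yellow knob (round, 20 mm in diameter, yellow part 38 to 80 mm above the bench); this point is on its axis 62 mm above the bench, with the bar home 150 mm from the chuck's axis. The track's rails beside it are 30 mm high
- jaw0_tip (a point): middle of the flat gripping face (22 mm wide, 21 mm high) of chuck jaw 0, 41 mm above the bench; 49.5 mm from the chuck's axis when open, 34 mm when on the jar
- jaw1_tip (a point): middle of the flat gripping face (22 mm wide, 21 mm high) of chuck jaw 1, 41 mm above the bench; 49.5 mm from the chuck's axis when open, 34 mm when on the jar
- jaw2_tip (a point): middle of the flat gripping face (22 mm wide, 21 mm high) of chuck jaw 2, 41 mm above the bench; 49.5 mm from the chuck's axis when open, 34 mm when on the jar
- jaw3_tip (a point): middle of the flat gripping face (22 mm wide, 21 mm high) of chuck jaw 3, 41 mm above the bench; 49.5 mm from the chuck's axis when open, 34 mm when on the jar
- jar: white porcelain mill jar with two blue bands, about 0.3 kg, standing upright and open on the bench; origin at the centre of its underside, z axis up. Height 85 mm, foot 68 mm in diameter and 22 mm high, wall above it 64 mm in diameter outside and 56 mm inside, inner floor 22 mm above the underside
- bat: fixed flat plywood board, 200 x 135 x 10 mm, on which the pebbles lie at the start; origin at the centre of its underside
- pebble0: white grinding pebble with a brown band: alumina cylinder 20 mm in diameter, 23 mm tall, flat below and domed above, origin on its axis 11 mm above its flat end, z along the axis to the dome; stands upright on the board at the start (origin 21 mm above the bench). Four to six of the six are there
- pebble1: white grinding pebble with a brown band: alumina cylinder 20 mm in diameter, 23 mm tall, flat below and domed above, origin on its axis 11 mm above its flat end, z along the axis to the dome; stands upright on the board at the start (origin 21 mm above the bench). Four to six of the six are there
- pebble2: white grinding pebble with a brown band: alumina cylinder 20 mm in diameter, 23 mm tall, flat below and domed above, origin on its axis 11 mm above its flat end, z along the axis to the dome; stands upright on the board at the start (origin 21 mm above the bench). Four to six of the six are there
- pebble3: white grinding pebble with a brown band: alumina cylinder 20 mm in diameter, 23 mm tall, flat below and domed above, origin on its axis 11 mm above its flat end, z along the axis to the dome; stands upright on the board at the start (origin 21 mm above the bench). Four to six of the six are there
- pebble4: white grinding pebble with a brown band: alumina cylinder 20 mm in diameter, 23 mm tall, flat below and domed above, origin on its axis 11 mm above its flat end, z along the axis to the dome; stands upright on the board at the start (origin 21 mm above the bench). Four to six of the six are there
- pebble5: white grinding pebble with a brown band: alumina cylinder 20 mm in diameter, 23 mm tall, flat below and domed above, origin on its axis 11 mm above its flat end, z along the axis to the dome; stands upright on the board at the start (origin 21 mm above the bench). Four to six of the six are there
- bowl: blue pigment bowl 104 mm across, 45 mm high, a bystander; origin at the centre of its underside
- teacup: white teacup 68 mm across, 60 mm high, a bystander; origin at the centre of its underside
- lidjar: white jar with a blue lid, 60 mm across, 85 mm high, a bystander; origin at the centre of its underside
There are look-alikes about, which are no part of the job. Of the things that look like the bat, the smaller one is meant. Leave any brown look-alike of the jar alone.

How it is judged:
On the way, in this order (a step that is already met when the one before it is completed fails the run):
1. the lock bar is drawn out (at least 20 mm), the jaws still open (value of joint lockbar above 0.02 m and value of joint sleeve below 0.2 rad), for 0.2 s.
2. the jar stands on the platform and all four jaws have closed on its foot (horizontal distance between each of jaw0_tip, jaw1_tip, jaw2_tip, jaw3_tip and jar below 0.036 m and z of jar in the frame of platform between -0.004 and 0.004 m and angle between jar's own z axis and vertical below 0.08 rad and value of joint sleeve above 0.85 rad), for 0.2 s.
3. the lock bar is home again with the jaws closed on the jar (all of step 2 and value of joint lockbar below 0.005 m), for 0.2 s.
At the end, for the whole second after the job is handed in: The jar stands upright (within 0.08 rad) on the chuck's platform (within 4 mm in height), each jaw's face within 36 mm of the jar's axis (foot radius 34 mm), the sleeve past 0.85 rad, the lock bar within 5 mm of home, and every pebble at rest inside the jar, below its rim (all of step 3 and horizontal distance between each of pebble0, pebble1, pebble2, pebble3, pebble4, pebble5 and jar below 0.027 m and z of pebble0 in the frame of jar between 0.015 and 0.085 m and linear speed of each of pebble0, pebble1, pebble2, pebble3, pebble4, pebble5 below 0.03 m/s and z of pebble1 in the frame of jar between 0.015 and 0.085 m and z of pebble2 in the frame of jar between 0.015 and 0.085 m and z of pebble3 in the frame of jar between 0.015 and 0.085 m and z of pebble4 in the frame of jar between 0.015 and 0.085 m and z of pebble5 in the frame of jar between 0.015 and 0.085 m and linear speed of jar below 0.02 m/s); the robot touches nothing.
It fails at once if the blue pigment bowl is shifted by more than 30 mm or tipped (distance of bowl from where it was at the start of the episode above 0.03 m or angle between bowl's own z axis and vertical above 0.5 rad).
It fails at once if the white teacup is shifted by more than 30 mm or tipped (distance of teacup from where it was at the start of the episode above 0.03 m or angle between teacup's own z axis and vertical above 0.5 rad).
It fails at once if the lidded jar is shifted by more than 30 mm or tipped (distance of lidjar from where it was at the start of the episode above 0.03 m or angle between lidjar's own z axis and vertical above 0.5 rad).
It fails at once if the jar is knocked over (angle between jar's own z axis and vertical above 0.8 rad).
Of pebble0, pebble1, pebble2, pebble3, pebble4, pebble5 only 4 to 6 are there at a start; the rules pass over those that are not, and their reading is None.
At some moment in a run one of pebble0, pebble1, pebble2, pebble3, pebble4, pebble5 may be knocked a few centimetres aside while the robot is not near it.
It also fails if it takes over 210 s, if anything falls off the work surface, if the arm or the gripper's body presses on something with over 40 N, if the wrist force passes 120 N, or if a joint passes its speed limit or range.

### The arm

A 7-joint arm with a two-finger parallel gripper is mounted at the origin on the work surface. World frame = base frame: x ahead of the robot, y to its left, z up, the work surface at z = 0. Lengths are in m, angles in rad, forces in N, time in s.
With the tool pointing down it reaches from about 0.4 to 0.875 m from the base axis. Payload 19.3 kg.
Tool frame: the origin (TCP) lies midway between the tips of the shut fingers; the grasp point (between the pads) lies 19 mm behind it; z points along the fingers, y is the line along which they close (so a half turn about z gives the same grasp; the last joint's range is limited). The gripper opens to 85 mm and grips with 20 to 120 N. Pads are 22 mm wide; open, the fingers measure 114 mm over their backs; the gripper's body (76 mm by 85 mm) begins 54 mm behind the grasp point. The pads swing forward as they close: fully open they stand 13 mm farther back than shut.
Start: joints at [1.132, 0.521, -0.036, 1.599, 0.021, 1.021, -0.113], TCP at [0.225, -0.583, 0.231] pointing down, gripper open.
Joint ranges: [-2.91, 2.91], [-0.3, 2.13], [-1.5, 1.42], [0.17, 2.43], [-1.26, 4.41], [0.16, 1.93], [-2.52, 2.52]. Speed limits (rad/s): [1.89, 1.89, 2.39, 2.39, 3.01, 3.01, 3.01].

### API

Orientations are given as [roll, pitch, yaw] about the fixed x, y, z axes, in that order (R = Rz(yaw) Ry(pitch) Rx(roll)).
In Python, from workcell import * gives the robot as it stands.
- The arm moves only by the shell command python3 -m creep 'ROWS' [FORCE]. ROWS is JSON, a list that holds one entry, the list of rows, each a list of 7 numbers: the closure, from -1 (fully open) to 1 (shut), then the shift along the tool's x, y, z in m, then the turn, a rotation vector about the tool's x, y, z in degrees. A call has 1 to 10 rows; each row shifts and turns the commanded pose from where the row before left it, along the tool's axes as they then stand; what a row does not reach is not made up. A row lasts 1/10 s, in which the tool goes at most 50 mm and 8.59 degrees, less where a joint would pass 70% of its speed; a pose out of reach is approached as far as the arm can. A call is refused whole if a number of a shift passes 0.05 or a number of a turn 8.59, either way. A call with a gripper value outside its range is refused whole. The fingers move at their own pace and stop on an object; FORCE is the grip in N (left out, the last holds). Time passes only in rows, so rows that do not move let the fingers close. It gives the time, the measured TCP pose, the force, the opening and the grip force at its end, in the units of the state.
- observe(): the state, without advancing time (a new reading comes with each control period).
- grab_frame(name): name is "scene" or "side" or "wrist"; returns a dict with "image" (420x560x3 uint8, red, green, blue), "range_z" (420x560 float32, m along the optical axis (not along the pixel's ray), 0 where there is no reading), "fx", "fy", "cx", "cy" (pixels), "k1" (the pictures are not rectified: a ray, as slopes to the right and down, at radius r is drawn at 1 + k1 r^2 times it, then the intrinsics apply), "R" (3x3) and "t" (3): a world point X has camera coordinates R X + t; the wrist camera has in their place "T_tool_cam" (4x4, takes a point from camera to tool coordinates, whose origin is the TCP and whose axes are the flange's). Camera axes: x right, y down, z forward; pixel columns grow to the right and rows downward; lengths in m; the calibration is good to about 2 mm. A picture is of the moment at which its call begins: read the wrist's pose just before it.
- job_done(): hands the job in; it is judged then, once.
Trained networks look in a picture, given as the dict that the camera call returned (one of the last four; its "shot" number tells which), for a name from the list of things; names that differ only in an ending like _2 or _b are one class to them, and where a whole thing is asked for, a point or a joint stands for the part that bears it (a point fixed in the world has none). Each returns a list of dicts, best first, with "confidence" (0 to 1); they miss things now and then, are a little off and sometimes report something else, mostly with a low value. They report only what shows in the picture. A call takes as long as a camera call. They do not tell look-alikes from the thing itself.
- find_in(picture, thing): "extent" ([centre column, centre row, width, height] in pixels, round what is visible of it).
- outline_of(picture, thing): "region" (420x560 bool, what is visible of it) and "extent" ([centre column, centre row, width, height] in pixels, round what is visible of it).
- tip_of(picture, thing): "position" ([column, row] in pixels: a listed point, or the origin of a listed thing).
The state is a dict: "clock": time; "qpos": joint angles; "qd": joint speeds; "joint_efforts": joint torques, N m; "position": TCP position; "tool_rot": TCP orientation; "force": force on the tool from outside, world axes, zero at the start; "moment": the same for the moment, N m; "grip_width": finger opening in m; "finger_force": force on a finger pad.
Only numpy, scipy, OpenCV 4.12 (cv2) and the standard library are available. Lean on these libraries where they do the work, as an engineer would, in place of code of your own. Each camera call takes 0.05 s, during which the arm holds its last target. There are 200 camera calls.

## Working session

There is one attempt and no reset: what is moved stays moved. The work goes in short steps, Python scripts to look and compute and a shell command to move; the robot and the scene stay as the last step left them, time stands still between calls to the robot, and variables do not carry over. Pictures are saved under pics/ and viewed, at most 14 in all, crops included, and the job is handed in when it is done.

```bash
ls; mkdir -p pics
cat > h.py <<'E'
from workcell import *
import numpy as np, cv2
def save(f,n): cv2.imwrite('pics/'+n, f["image"][:,:,::-1])
def RT(f,st=None):
    """cam->world R,t"""
    if "R" in f: R=np.array(f["R"]); return R.T, -R.T@np.array(f["t"])
    from scipy.spatial.transform import Rotation as Ro
    T=np.eye(4); T[:3,:3]=Ro.from_euler('xyz',st["tool_rot"]).as_matrix() if np.size(st["tool_rot"])==3 else np.array(st["tool_rot"]).reshape(3,3)
    T[:3,3]=st["position"]; T=T@np.array(f["T_tool_cam"]); return T[:3,:3],T[:3,3]
def ray(f,px):
    K=np.array([[f["fx"],0,f["cx"]],[0,f["fy"],f["cy"]],[0,0,1.]])
    d=cv2.undistortPoints(np.array(px,float).reshape(-1,1,2),K,np.array([f["k1"],0,0,0,0.])).reshape(-1,2)
    return np.c_[d,np.ones(len(d))]
def atz(f,px,z,st=None):
    R,t=RT(f,st); d=ray(f,px)@R.T; return t+d*((z-t[2])/d[:,2])[:,None]
def cloud(f,mask=None,st=None):
    z=f["range_z"]; m=z>0
    if mask is not None: m&=mask
    v,u=np.nonzero(m); R,t=RT(f,st); return (ray(f,np.c_[u,v])*z[v,u][:,None])@R.T+t
E
python3 - <<'E'
from h import *
s=observe(); print({k:np.round(v,3).tolist() for k,v in s.items()})
for n in ["scene","side"]:
    f=grab_frame(n); save(f,n+'0.png'); print(n, RT(f)[1])
    for th in ["chuck","jar","bat","bowl","teacup","lidjar","pebble0"]:
        for o in outline_of(f,th)[:7]:
            p=cloud(f,o["region"]); 
            if len(p): print(th,round(o["confidence"],2),np.round(o["extent"]).astype(int).tolist(),'med',np.round(np.median(p,0),3),'lo',np.round(np.percentile(p,2,axis=0),3),'hi',np.round(np.percentile(p,98,axis=0),3))
    for th in ["lever_grip","bar_grip","platform","jaw0_tip","chuck"]:
        for o in tip_of(f,th)[:2]:
            z={"lever_grip":.062,"bar_grip":.062,"platform":.03,"jaw0_tip":.041,"chuck":0}[th]
            print(th,round(o["confidence"],2),np.round(o["position"]),np.round(atz(f,o["position"],z)[0],3))
E
```

```text
pics
{'clock': 0.0, 'qpos': [1.132, 0.522, -0.036, 1.6, 0.021, 1.021, -0.113], 'qd': [0.001, -0.002, 0.0, -0.001, -0.0, 0.001, 0.001], 'joint_efforts': [-0.001, -92.71, 1.98, -36.994, 0.018, 0.008, -0.0], 'position': [0.225, -0.583, 0.231], 'tool_rot': [-3.141, 0.0, 0.369], 'force': [0.377, -0.577, -0.032], 'moment': [-0.016, -0.018, -0.031], 'finger_force': 0.0, 'grip_width': 0.086}
scene [ 1.23945003 -0.33854506  1.02057154]
chuck 0.94 [352, 200, 100, 63] med [0.535 0.133 0.028] lo [0.463 0.008 0.006] hi [0.627 0.307 0.073]
jar 0.91 [182, 253, 29, 36] med [ 0.582 -0.37   0.051] lo [ 0.536 -0.399  0.002] hi [ 0.598 -0.34   0.087]
jar 0.91 [99, 259, 34, 42] med [ 0.528 -0.578  0.053] lo [ 0.483 -0.61   0.   ] hi [ 0.546 -0.547  0.086]
jar 0.69 [380, 182, 22, 25] med [0.511 0.266 0.04 ] lo [0.499 0.222 0.023] hi [0.521 0.288 0.082]
bat 0.94 [139, 199, 82, 81] med [ 0.328 -0.45   0.014] lo [ 0.188 -0.537  0.008] hi [ 0.446 -0.359  0.018]
bowl 0.84 [248, 300, 40, 39] med [ 0.744 -0.237  0.021] lo [ 0.709 -0.284  0.003] hi [ 0.803 -0.194  0.047]
teacup 0.89 [391, 145, 18, 22] med [0.369 
[... 2327 characters left out ...]
033]
pebble0 0.58 [296, 197, 7, 7] med [ 0.537 -0.152  0.025] lo [ 0.53  -0.159  0.012] hi [ 0.547 -0.145  0.032]
pebble0 0.47 [309, 185, 7, 8] med [ 0.531 -0.218  0.025] lo [ 0.525 -0.225  0.009] hi [ 0.54  -0.213  0.034]
pebble0 0.39 [341, 203, 5, 9] med [ 0.41  -0.205  0.024] lo [ 0.403 -0.214  0.008] hi [ 0.417 -0.199  0.035]
lever_grip 0.95 [269. 226.] [0.506 0.007 0.062]
bar_grip 0.59 [204. 295.] [0.502 0.275 0.062]
bar_grip 0.48 [325. 190.] [ 0.455 -0.193  0.062]
platform 0.7 [224. 362.] [0.358 0.369 0.03 ]
platform 0.59 [234. 255.] [0.538 0.124 0.03 ]
jaw0_tip 0.43 [215. 259.] [0.563 0.169 0.041]
chuck 0.97 [228. 262.] [0.551 0.138 0.   ]
chuck 0.43 [323. 192.] [ 0.484 -0.231  0.   ]
```

View pics/scene0.png

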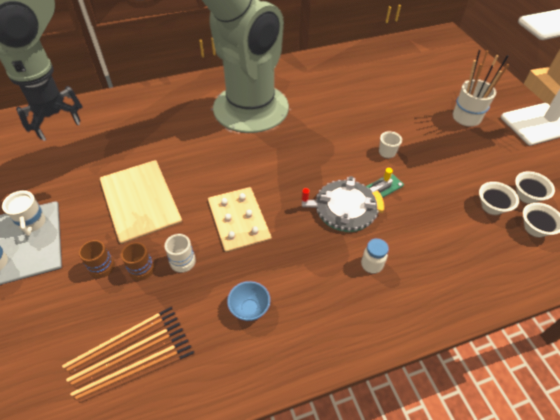

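View pics/side0.png

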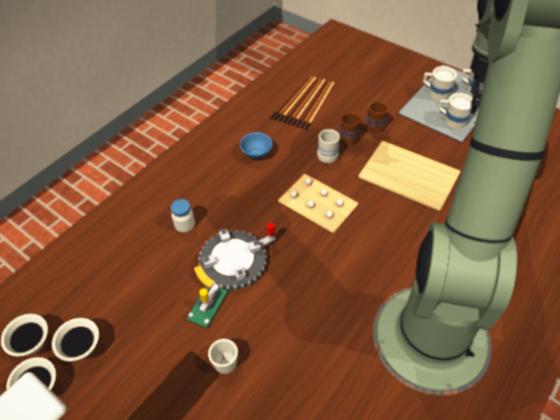

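```bash
cat >> h.py <<'E'
def go(x,y,z,yaw=None):
    "print tool-axis shift (m) and z turn (deg) to a world TCP pose, tool down"
    s=observe(); cy=s["tool_rot"][2]; d=np.array([x,y,z])-s["position"]
    from scipy.spatial.transform import Rotation as Ro
    l=Ro.from_euler('xyz',s["tool_rot"]).inv().apply(d)
    t=0 if yaw is None else -np.degrees((yaw-cy+np.pi/2)%np.pi-np.pi/2)
    print('shift',np.round(l,4),'turnz',round(t,2),'dist',round(np.linalg.norm(l),3))
E
python3 -m creep '[[[-1,0.0377,-0.021,0.003,0,0,0],[-1,0.0377,-0.021,0.003,0,0,0],[-1,0.0377,-0.021,0.003,0,0,0],[-1,0.0377,-0.021,0.003,0,0,0],[-1,0.0377,-0.021,0,0,0,0],[-1,0.0377,-0.021,0,0,0,0],[-1,0.0377,-0.021,0,0,0,0],[-1,0.0377,-0.021,0,0,0,0],[-1,0.0377,-0.021,0,0,0,0],[-1,0.0377,-0.021,0,0,0,0]]]'
python3 - <<'E'
from h import *
f=grab_frame("wrist"); print(np.round(f["T_tool_cam"],3),f["fx"],f["k1"],f["cx"]); go(.47,.13,.25,0.26)
print(observe()["position"])
E
```

```text
clock: 2.3
position: [0.5022, -0.2497, 0.2195]
tool_rot: [3.141, -0.0, 0.369]
force: [1.2, -0.7, 0.1]
grip_width: 0.0853
finger_force: 0.0
[[ 0.001 -0.956 -0.294  0.075]
 [ 1.     0.001 -0.001  0.001]
 [ 0.001 -0.294  0.956 -0.144]
 [ 0.     0.     0.     1.   ]] 296.763685974901 -0.006634157765173752 284.5101771224447
shift [ 0.1027 -0.3606 -0.0296] turnz 6.63 dist 0.376
[ 0.5068358  -0.24305167  0.2194576 ]
```

```bash
python3 -m creep '[[[-1,0.014,-0.038,-0.003,0,0,0.7],[-1,0.014,-0.038,-0.003,0,0,0.7],[-1,0.014,-0.038,-0.003,0,0,0.7],[-1,0.013,-0.038,-0.003,0,0,0.7],[-1,0.013,-0.038,-0.003,0,0,0.7],[-1,0.013,-0.038,-0.003,0,0,0.7],[-1,0.013,-0.037,-0.003,0,0,0.7],[-1,0.012,-0.037,-0.003,0,0,0.7],[-1,0.012,-0.036,-0.003,0,0,0.7],[-1,0.012,-0.036,-0.003,0,0,0.3]]]'
python3 -m creep '[[[0,0,0,-0.01,0,0,0],[0,0,0,-0.01,0,0,0],[0,0,0,0,0,0,0]]]'
python3 - <<'E'
from h import *
s=observe(); print(s["position"],s["tool_rot"])
f=grab_frame("wrist"); save(f,'w1.png')
for th,z in [("lever_grip",.062),("bar_grip",.062),("platform",.03),("jaw0_tip",.041),("jaw1_tip",.041),("jaw2_tip",.041),("jaw3_tip",.041),("chuck",0)]:
    for o in tip_of(f,th)[:2]: print(th,round(o["confidence"],2),np.round(o["position"]),np.round(atz(f,o["position"],z,s)[0],4))
hsv=cv2.cvtColor(f["image"],cv2.COLOR_RGB2HSV)
for n,lo,hi in [("yel",(22,150,120),(32,255,255)),("red",(0,180,100),(5,255,255))]:
    m=cv2.inRange(hsv,lo,hi)>0; p=cloud(f,m,s); q=p[p[:,2]>.072]
    print(n,len(p),len(q), np.round((q.min(0)+q.max(0))/2,4), np.round(np.median(q,0),4),np.round(np.ptp(q,axis=0),4)) if len(q) else print(n,len(p))
p=cloud(f,None,s); q=p[(abs(p[:,2]-.03)<.004)&(np.hypot(p[:,0]-.538,p[:,1]-.125)<.09)]; print(len(q),q.mean(0),q.min(0),q.max(0))
E
```

```text
clock: 3.35
position: [0.509, 0.146, 0.2496]
tool_rot: [3.142, -0.0, 0.253]
force: [0.8, -1.1, 0.6]
grip_width: 0.0856
finger_force: 0.0
clock: 3.65
position: [0.5098, 0.1438, 0.2706]
tool_rot: [3.141, -0.002, 0.252]
force: [0.3, -0.7, -0.5]
grip_width: 0.0444
finger_force: 0.0
[0.50976806 0.1437749  0.27057509] [ 3.14131496e+00 -1.86193529e-03  2.52462949e-01]
lever_grip 0.91 [385. 215.] [0.5025 0.0115 0.062 ]
bar_grip 0.74 [172. 159.] [0.5052 0.279  0.062 ]
platform 0.68 [301. 159.] [0.5401 0.1289 0.03  ]
platform 0.27 [385. 218.] [ 0.4913 -0.003   0.03  ]
jaw0_tip 0.67 [274. 130.] [0.5672 0.1711 0.041 ]
jaw1_tip 0.97 [275. 185.] [0.5007 0.1539 0.041 ]
jaw2_tip 0.66 [327. 188.] [0.5134 0.0882 0.041 ]
jaw2_tip 0.61 [458. 286.] [ 0.4229 -0.1357  0.041 ]
jaw3_tip 0.63 [334. 129.] [0.5867 0.1007 0.041 ]
chuck 0.87 [299. 155.] [0.5416 0.1304 0.    ]
yel 1008 220 [0.5054 0.2751 0.0804] [0.5057 0.2746 0.0809] [0.0184 0.0179 0.0051]
red 390 231 [0.4991 0.0124 0.0774] [0.5    0.0139 0.0804] [0.0192 0.0196 0.0105]
11948 [0.54387947 0.12869266 0.02904908] [0.45021238 0.03800166 0.0260006 ] [0.62785772 0.2148785  0.0339136 ]
```

View pics/w1.png

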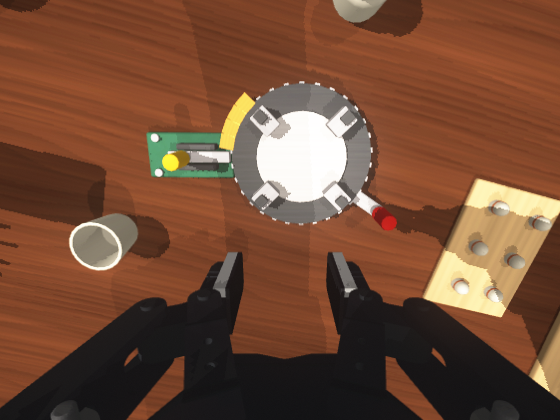

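```bash
python3 - <<'E'
from h import *
go(.5055,.275,.1,.237)
E
python3 -m creep '[[[0,0.007,-0.032,0.035,0,0,0.9],[0,0.007,-0.032,0.035,0,0,0],[0,0.007,-0.032,0.035,0,0,0],[0,0.007,-0.032,0.035,0,0,0],[0,0,0,0.03,0,0,0],[0,0,0,0,0,0,0]]]'
python3 - <<'E'
from h import *
go(.5055,.275,.045,.237)
E
```

```text
shift [ 0.0293 -0.1274  0.1691] turnz 0.93 dist 0.214
clock: 4.7
position: [0.5035, 0.2752, 0.0958]
tool_rot: [3.14, 0.006, 0.24]
force: [-0.1, -1.4, -0.2]
grip_width: 0.0429
finger_force: 0.0
shift [0.0022 0.0006 0.0508] turnz 0.15 dist 0.051
```

```bash
python3 -m creep '[[[0,0.001,0,0.02,0,0,0],[0,0.001,0,0.02,0,0,0],[0,0,0,0.01,0,0,0],[0,0,0,0,0,0,0],[1,0,0,0,0,0,0],[1,0,0,0,0,0,0],[1,0,0,0,0,0,0],[1,0,0,0,0,0,0],[1,0,0,0,0,0,0]]]' 40
python3 -m creep '[[[1,0,-0.005,0,0,0,0],[1,0,-0.005,0,0,0,0],[1,0,-0.005,0,0,0,0],[1,0,-0.005,0,0,0,0],[1,0,-0.005,0,0,0,0],[1,0,-0.004,0,0,0,0],[1,0,-0.003,0,0,0,0],[1,0,0,0,0,0,0],[1,0,0,0,0,0,0]]]'
```

```text
clock: 5.6
position: [0.5083, 0.2762, 0.0506]
tool_rot: [-3.141, -0.002, 0.238]
force: [-0.9, -0.4, 6.6]
grip_width: 0.019
finger_force: 38.9
clock: 6.5
position: [0.5005, 0.3077, 0.0506]
tool_rot: [-3.141, -0.002, 0.238]
force: [-1.2, 0.7, 7.7]
grip_width: 0.0187
finger_force: 39.1
```

```bash
python3 -m creep '[[[0,0,0,0,0,0,0],[0,0,0,0,0,0,0],[0,0,0,0,0,0,0],[0,0,0,-0.03,0,0,0],[0,0,0,-0.04,0,0,0],[-1,0,0,-0.05,0,0,0],[-1,0,0,-0.04,0,0,0]]]'
python3 - <<'E'
from h import *
s=observe();f=grab_frame("wrist")
hsv=cv2.cvtColor(f["image"],cv2.COLOR_RGB2HSV)
p=cloud(f,cv2.inRange(hsv,(22,150,120),(32,255,255))>0,s); q=p[p[:,2]>.072]
print(len(q), np.round((q.min(0)+q.max(0))/2,4),np.round(np.ptp(q,axis=0),4))
go(.56,-.25,.22,.237)
f=grab_frame("scene")
for o in outline_of(f,"jar")[:3]:
    p=cloud(f,o["region"]);q=p[p[:,2]>.08]
    if len(q): print(o["extent"],(q.min(0)+q.max(0))/2,np.ptp(q,axis=0))
E
```

```text
clock: 7.2
position: [0.5001, 0.3072, 0.212]
tool_rot: [-3.141, -0.001, 0.238]
force: [0.6, -0.1, -0.1]
grip_width: 0.0699
finger_force: 0.0
308 [0.4984 0.3066 0.0772] [0.0185 0.0191 0.0104]
shift [-0.0751  0.5566 -0.0043] turnz 0.04 dist 0.562
[137.0, 260.8, 33.6, 41.7] [ 0.55596586 -0.47882135  0.08520588] [0.06600696 0.06269815 0.01036827]
[182.3, 252.9, 28.5, 33.4] [ 0.56581331 -0.37009579  0.08428851] [0.06527215 0.05923341 0.00857152]
[97.3, 259.1, 32.7, 38.7] [ 0.51298459 -0.57841028  0.08460571] [0.06614704 0.06364826 0.00914604]
```

```bash
python3 -m creep '[[[-1,0,0,-0.005,0,0,-8],[-1,0,0,-0.005,0,0,-8],[-1,0,0,-0.005,0,0,-8],[-1,0,0,-0.005,0,0,-8],[-1,0,0,0,0,0,-8],[-1,0,0,0,0,0,-6],[-1,0,0,0,0,0,0]]]'
python3 - <<'E'
from h import *
print(observe()["qpos"]); go(.545,-.32,.23,1.05)
E
```

```text
clock: 8.05
position: [0.4998, 0.3067, 0.2283]
tool_rot: [-3.141, 0.001, 1.043]
force: [0.4, -0.7, 0.3]
grip_width: 0.0855
finger_force: 0.0
[-0.3304728   0.4951063  -0.45425497  1.69025814  0.24720574  1.01511041
 -1.39726598]
shift [-0.5185  0.355  -0.0014] turnz -0.43 dist 0.628
```

```bash
python3 -m creep '[[[-1,-0.037,0.0254,0,0,0,0],[-1,-0.037,0.0254,0,0,0,0],[-1,-0.037,0.0254,0,0,0,0],[-1,-0.037,0.0254,0,0,0,0],[-1,-0.037,0.0254,0,0,0,0],[-1,-0.037,0.0254,0,0,0,0],[-1,-0.037,0.0254,0,0,0,0],[-1,-0.037,0.0254,0,0,0,0],[-1,-0.037,0.0254,0,0,0,0],[-1,-0.037,0.0254,0,0,0,0]]]'
python3 -m creep '[[[-1,-0.037,0.0254,0,0,0,0],[-1,-0.037,0.0254,0,0,0,0],[-1,-0.037,0.0254,0,0,0,0],[-1,-0.037,0.0254,0,0,0,0],[-1,0,0,0,0,0,0],[-1,0,0,0,0,0,0]]]'
python3 - <<'E'
from h import *
s=observe();f=grab_frame("wrist");save(f,'w2.png')
for o in outline_of(f,"jar")[:4]:
    p=cloud(f,o["region"],s); q=p[p[:,2]>.08]; 
    if len(q): print(round(o["confidence"],2),o["extent"],(q.min(0)+q.max(0))/2,np.ptp(q,axis=0),'col',f["image"][o["region"]].mean(0))
for o in outline_of(f,"pebble0")[:9]:
    p=cloud(f,o["region"],s); 
    if len(p): print('peb',round(o["confidence"],2),np.round(o["extent"]),np.round(np.median(p,0),3))
E
```

```text
clock: 9.05
position: [0.5317, -0.1424, 0.2288]
tool_rot: [-3.141, 0.0, 1.037]
force: [1.0, 0.1, -0.4]
grip_width: 0.0853
finger_force: 0.0
clock: 9.65
position: [0.5444, -0.3202, 0.2282]
tool_rot: [-3.14, -0.0, 1.036]
force: [0.8, 1.0, -0.1]
grip_width: 0.0851
finger_force: 0.0
0.85 [323.6, 217.6, 60.1, 76.1] [ 0.56483891 -0.36859471  0.08413098] [0.06331777 0.06313284 0.00822539] col [188.59735546 181.26523205 164.92714545]
0.77 [353.1, 293.1, 58.3, 83.3] [ 0.54942426 -0.43077452  0.17109053] [0.05332272 0.15880637 0.18215029] col [80.70854573 48.46986507 32.6065967 ]
0.74 [354.7, 349.9, 48.6, 49.1] [ 0.5398984  -0.43403934  0.1975853 ] [0.06414393 0.23645033 0.2349714 ] col [54.59002023 34.03776129 24.97437626]
peb 0.82 [189. 136.  22.  17.] [ 0.478 -0.216  0.03 ]
peb 0.73 [432.  32. 110.  65.] [ 0.759 -0.255  0.018]
peb 0.7 [237. 114.  19.  18.] [ 0.539 -0.223  0.03 ]
peb 0.63 [159.  86.  24.  19.] [ 0.483 -0.158  0.029]
peb 0.57 [113. 118.  23.  17.] [ 0.419 -0.158  0.028]
peb 0.55 [144. 159.  21.  18.] [ 0.419 -0.211  0.028]
```

View pics/w2.png

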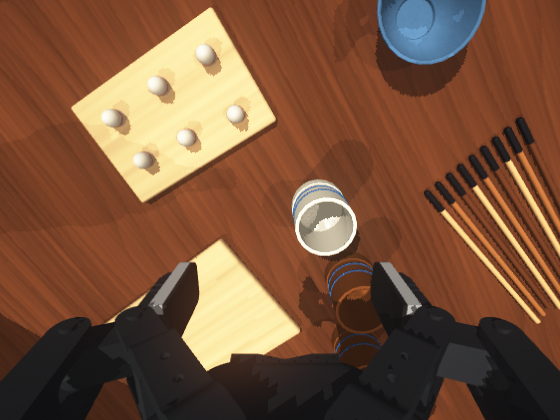

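```bash
python3 - <<'E'
from h import *
go(.565,-.3685,.13)
E
python3 -m creep '[[[-1,-0.0155,0.021,0.02,0,0,0],[-1,-0.0155,0.021,0.04,0,0,0],[-1,0,0,0.04,0,0,0],[-1,0,0,0,0,0,0],[-1,0,0,0,0,0,0]]]'
python3 - <<'E'
from h import *
go(.565,-.3685,.036)
E
```

```text
shift [-0.0333  0.0425  0.0991] turnz 0 dist 0.113
clock: 10.3
position: [0.566, -0.3663, 0.1302]
tool_rot: [-3.141, -0.001, 1.042]
force: [0.4, -0.2, 0.7]
grip_width: 0.0852
finger_force: 0.0
shift [-0.0024  0.0003  0.0942] turnz 0 dist 0.094
```

```bash
python3 -m creep '[[[-1,-0.002,0,0.03,0,0,0],[-1,0,0,0.03,0,0,0],[-1,0,0,0.02,0,0,0],[-1,0,0,0.014,0,0,0],[-1,0,0,0,0,0,0],[1,0,0,0,0,0,0],[1,0,0,0,0,0,0],[1,0,0,0,0,0,0],[1,0,0,0,0,0,0],[1,0,0,0,0,0,0]]]' 35
python3 -m creep '[[[1,0,0,-0.01,0,0,0],[1,0,0,-0.03,0,0,0],[1,0,0,-0.03,0,0,0],[1,0,0,-0.03,0,0,0],[1,0,0,-0.02,0,0,0],[1,0,0,0,0,0,0]]]'
python3 - <<'E'
from h import *
go(.5415,.1285,.16)
f=grab_frame("scene");save(f,'s2.png')
E
```

```text
clock: 11.3
position: [0.5654, -0.3696, 0.0375]
tool_rot: [3.139, -0.0, 1.041]
force: [-1.7, 2.0, 9.8]
grip_width: 0.0634
finger_force: 37.1
clock: 11.9
position: [0.5659, -0.3701, 0.1595]
tool_rot: [3.136, 0.0, 1.04]
force: [-0.4, 0.3, -3.0]
grip_width: 0.063
finger_force: 40.3
shift [ 0.4177 -0.2733 -0.002 ] turnz 0 dist 0.499
```

View pics/s2.png

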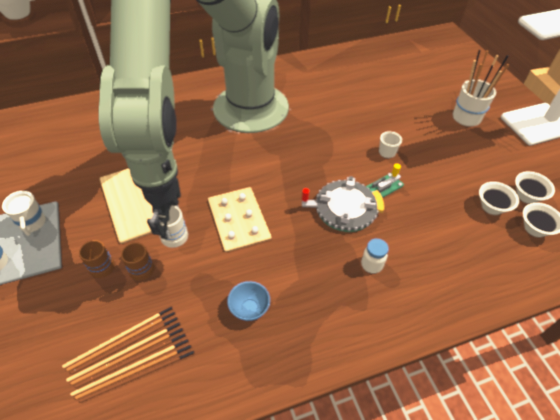

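```bash
python3 -m creep '[[[1,0.02,-0.013,0,0,0,0],[1,0.035,-0.0229,0,0,0,0],[1,0.035,-0.0229,0,0,0,0],[1,0.035,-0.0229,0,0,0,0],[1,0.035,-0.0229,0,0,0,0],[1,0.035,-0.0229,0,0,0,0],[1,0.035,-0.0229,0,0,0,0],[1,0.035,-0.0229,0,0,0,0],[1,0.035,-0.0229,0,0,0,0],[1,0.035,-0.0229,0,0,0,0]]]'
python3 -m creep '[[[1,0.035,-0.0229,0,0,0,0],[1,0.03,-0.0196,0,0,0,0],[1,0.018,-0.0118,0,0,0,0],[1,0,0,0,0,0,0],[1,0,0,0,0,0,0]]]'
python3 - <<'E'
from h import *
go(.5415,.1285,.085)
E
```

```text
clock: 12.95
position: [0.544, 0.032, 0.1546]
tool_rot: [-3.141, 0.001, 1.041]
force: [0.4, 1.1, -3.3]
grip_width: 0.0631
finger_force: 40.3
clock: 13.45
position: [0.5394, 0.1295, 0.1546]
tool_rot: [-3.141, 0.001, 1.042]
force: [-0.1, -0.8, -3.0]
grip_width: 0.0632
finger_force: 40.3
shift [0.0002 0.0023 0.0696] turnz 0 dist 0.07
```

```bash
python3 -m creep '[[[1,0,0.002,0.03,0,0,0],[1,0,0,0.03,0,0,0],[1,0,0,0.01,0,0,0],[1,0,0,0.008,0,0,0],[1,0,0,0,0,0,0]]]'
python3 -m creep '[[[1,0,0,0.004,0,0,0],[1,0,0,0.003,0,0,0],[1,0,0,0,0,0,0],[1,0,0,0,0,0,0]]]'
```

```text
clock: 13.95
position: [0.5417, 0.1282, 0.0771]
tool_rot: [-3.141, 0.001, 1.04]
force: [0.2, 0.6, -3.1]
grip_width: 0.0634
finger_force: 40.4
clock: 14.35
position: [0.5419, 0.1286, 0.0706]
tool_rot: [3.141, -0.0, 1.041]
force: [0.9, -0.4, -3.8]
grip_width: 0.0631
finger_force: 40.4
```

```bash
python3 -m creep '[[[1,0,0,0.002,0,0,0],[1,0,0,0.002,0,0,0],[1,0,0,0,0,0,0]]]'
```

```text
clock: 14.65
position: [0.5419, 0.1287, 0.0674]
tool_rot: [3.141, -0.0, 1.041]
force: [-7.8, -2.0, 22.7]
grip_width: 0.0635
finger_force: 42.2
```

Contact. Release, rise, and check the jar.

```bash
python3 -m creep '[[[-1,0,0,-0.001,0,0,0],[-1,0,0,0,0,0,0],[-1,0,0,0,0,0,0],[-1,0,0,0,0,0,0],[-1,0,0,-0.03,0,0,0],[-1,0,0,-0.04,0,0,0],[-1,0,0,-0.04,0,0,0],[-1,0,0,-0.03,0,0,0],[-1,0,0,-0.02,0,0,0],[-1,0,0,0,0,0,0]]]'
python3 - <<'E'
from h import *
for n in ("scene","side"):
    f=grab_frame(n)
    if n=="side": cv2.imwrite('pics/s3.png',cv2.resize(f["image"][200:330,130:330,::-1],None,fx=3,fy=3))
    p=cloud(f); p=p[(np.hypot(p[:,0]-.5415,p[:,1]-.1285)<.05)&(p[:,2]>.105)&(p[:,2]<.13)]
    print(len(p),(p.min(0)+p.max(0))/2,np.ptp(p,axis=0),np.percentile(p[:,2],[50,95]))
go(.47,.0,.15,.237-np.radians(35))
E
```

```text
clock: 15.65
position: [0.5428, 0.1289, 0.2299]
tool_rot: [3.139, -0.003, 1.04]
force: [0.4, -0.6, -0.9]
grip_width: 0.0856
finger_force: 0.0
172 [0.54269839 0.12574922 0.11252683] [0.064029   0.06331602 0.01441634] [0.11323519 0.11776153]
166 [0.53915915 0.12840912 0.11204399] [0.06304194 0.06426679 0.01406504] [0.11207692 0.11655487]
shift [-0.1471  0.0031  0.0771] turnz 81.04 dist 0.166
```

View pics/s3.png

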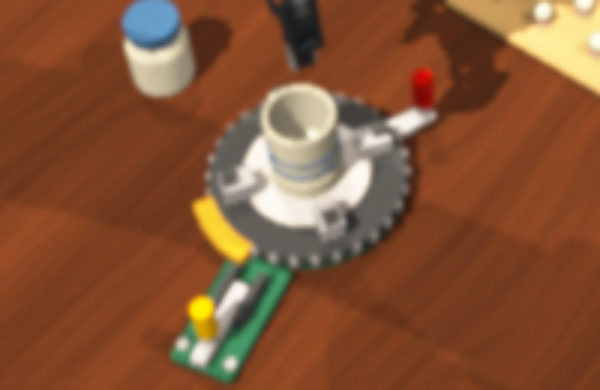

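```bash
python3 -m creep '[[[0,-0.04,0.007,0,0,0,-5],[0,-0.04,0.007,0,0,0,-5],[0,-0.035,0.007,0,0,0,0],[0,0,0,0.03,0,0,0],[0,0,0,0.03,0,0,0],[0,0,0,0,0,0,0]]]' 25
python3 - <<'E'
from h import *
s=observe(); print(s["qpos"])
f=grab_frame("wrist")
hsv=cv2.cvtColor(f["image"],cv2.COLOR_RGB2HSV)
m=(cv2.inRange(hsv,(0,180,60),(5,255,255))|cv2.inRange(hsv,(176,180,60),(180,255,255)))>0
p=cloud(f,m,s); q=p[(p[:,2]>.072)&(p[:,2]<.085)]; c=(q.min(0)+q.max(0))/2
print(len(p),len(q),c,np.ptp(q,axis=0), np.degrees(np.arctan2(c[1]-.1285,c[0]-.5415)),np.hypot(c[1]-.1285,c[0]-.5415))
go(c[0],c[1],.12,1.22); go(.4975,.012,.12,1.22)
E
```

```text
clock: 16.35
position: [0.5087, 0.0157, 0.1636]
tool_rot: [-3.135, 0.002, 1.215]
force: [-0.1, -0.5, -0.3]
grip_width: 0.0426
finger_force: 0.0
[ 0.12958187  0.45214498 -0.36174043  1.94901571  0.21887801  0.78487949
 -0.71116196]
678 473 [0.4987427  0.01253786 0.07738618] [0.01919417 0.01946869 0.01067839] -110.23982643384284 0.12359370880787385
shift [-0.0072 -0.0089  0.0458] turnz -0.25 dist 0.047
shift [-0.0081 -0.0099  0.0458] turnz -0.25 dist 0.048
```

```bash
python3 -m creep '[[[0,-0.0075,-0.009,0.03,0,0,0],[0,0,0,0.03,0,0,0],[0,0,0,0.03,0,0,0],[0,0,0,0.022,0,0,0],[0,0,0,0,0,0,0],[1,0,0,0,0,0,0],[1,0,0,0,0,0,0],[1,0,0,0,0,0,0],[1,0,0,0,0,0,0],[1,0,0,0,0,0,0]]]' 30
python3 - <<'E'
from h import *
s=observe();c=s["position"];print(np.degrees(np.arctan2(c[1]-.1285,c[0]-.5415)),np.hypot(c[1]-.1285,c[0]-.5415))
E
```

```text
clock: 17.4
position: [0.5009, 0.0124, 0.0568]
tool_rot: [3.14, -0.001, 1.215]
force: [-3.0, 0.4, 9.9]
grip_width: 0.019
finger_force: 30.1
-109.29765164723564 0.12297696561029173
```

```bash
python3 -m creep '[[[1,0,0,-0.003,0,0,0],[1,0.0003,0.0087,0,0,0,-4],[1,0.0003,0.0087,0,0,0,-4],[1,0.0003,0.0087,0,0,0,-4],[1,0.0003,0.0087,0,0,0,-4],[1,0,0,0,0,0,0]]]'
python3 - <<'E'
from h import *
s=observe();c=s["position"];print(np.degrees(np.arctan2(c[1]-.1285,c[0]-.5415)),np.hypot(c[1]-.1285,c[0]-.5415))
E
```

```text
clock: 18.0
position: [0.5346, 0.0054, 0.0585]
tool_rot: [3.141, -0.001, 1.497]
force: [1.6, 5.6, -15.8]
grip_width: 0.0187
finger_force: 33.3
-93.21253908162305 0.12326963850803739
```

```bash
python3 -m creep '[[[1,0,0,0.002,0,0,0],[1,0.0003,0.0087,0,0,0,-4],[1,0.0003,0.0087,0,0,0,-4],[1,0.0003,0.0087,0,0,0,-4],[1,0.0003,0.0087,0,0,0,-4],[1,0.0003,0.0087,0,0,0,-4],[1,0.0003,0.0087,0,0,0,-4],[1,0.0003,0.0087,0,0,0,-4],[1,0,0,0,0,0,0]]]'
python3 - <<'E'
from h import *
s=observe();c=s["position"];print(np.degrees(np.arctan2(c[1]-.1285,c[0]-.5415)),np.hypot(c[1]-.1285,c[0]-.5415))
E
```

```text
clock: 18.9
position: [0.5949, 0.0172, 0.0581]
tool_rot: [3.138, -0.001, 1.987]
force: [-4.6, 9.8, 13.4]
grip_width: 0.0183
finger_force: 36.2
-64.38954012317363 0.12346402351863234
```

```bash
cat > a.py <<'E'
from h import *
s=observe();c=s["position"];a=np.arctan2(c[1]-.1285,c[0]-.5415);F=s["force"]
print('ang',np.degrees(a),'sleeve~',a+np.radians(110.2),'r',np.hypot(c[1]-.1285,c[0]-.5415),'Ft',-np.sin(a)*F[0]+np.cos(a)*F[1],'Fr',np.cos(a)*F[0]+np.sin(a)*F[1])
E
python3 -m creep '[[[1,0.0003,0.0087,-0.001,0,0,-4],[1,0.0003,0.0087,0,0,0,-4],[1,0,0,0,0,0,0]]]'; python3 a.py
python3 -m creep '[[[1,0,0.0022,0,0,0,-1],[1,0,0,0,0,0,0]]]'; python3 a.py
```

```text
clock: 19.2
position: [0.6092, 0.0252, 0.0583]
tool_rot: [3.14, -0.002, 2.127]
force: [-5.0, 10.2, 2.9]
grip_width: 0.0186
finger_force: 35.1
ang -56.771322847656535 sleeve~ 0.9325063312934615 r 0.12347965364530498 Ft 1.4336900686144602 Fr -11.302339282270522
clock: 19.4
position: [0.6103, 0.0259, 0.0583]
tool_rot: [3.141, -0.002, 2.142]
force: [-7.5, 9.3, 2.6]
grip_width: 0.0184
finger_force: 35.1
ang -56.15442853627574 sleeve~ 0.9432731681638795 r 0.1234915660398176 Ft -1.1119369613523329 Fr -11.885234903831947
```

```bash
python3 -m creep '[[[1,0.0005,0.0022,0,0,0,-1],[1,0,0.0022,0,0,0,-1],[1,0,0,0,0,0,0]]]' | grep force; python3 a.py
python3 -m creep '[[[1,0,0.0022,0,0,0,-1],[1,0,0,0,0,0,0]]]'| grep force; python3 a.py
```

```text
force: [-11.2, 6.7, 6.4]
finger_force: 35.4
ang -54.50545151177018 sleeve~ 0.9720532465312407 r 0.12350178637321968 Ft -5.249764695834986 Fr -11.943697764734306
force: [-17.7, 3.4, 11.0]
finger_force: 36.0
ang -53.94210692896491 sleeve~ 0.9818854643244666 r 0.12351000907524078 Ft -12.312406612792149 Fr -13.212805723028083
```

```bash
python3 -m creep '[[[1,0,0.001,0,0,0,0],[1,0,0,0,0,0,0],[1,0,0,0,0,0,0]]]' | grep force; python3 a.py
python3 -m creep '[[[0,0,0,0,0,0,0],[0,0,0,0,0,0,0],[0,0,0,0,0,0,0],[0,0,0,0,0,0,0],[0,0,0,-0.03,0,0,0],[0,0,0,-0.04,0,0,0],[0,0,0,-0.04,0,0,0],[0,0,0,-0.04,0,0,0],[0,0,0,0,0,0,0]]]'
python3 - <<'E'
from h import *
s=observe();f=grab_frame("wrist");save(f,'w4.png')
hsv=cv2.cvtColor(f["image"],cv2.COLOR_RGB2HSV)
m=(cv2.inRange(hsv,(0,180,60),(5,255,255))|cv2.inRange(hsv,(176,180,60),(180,255,255)))>0
p=cloud(f,m,s); q=p[(p[:,2]>.072)&(p[:,2]<.085)]; c=(q.min(0)+q.max(0))/2
print(len(p),len(q),c,np.ptp(q,axis=0), np.degrees(np.arctan2(c[1]-.1285,c[0]-.5415)),np.hypot(c[1]-.1285,c[0]-.5415),s["qpos"])
for th in ("jaw0_tip","jaw1_tip","jaw2_tip","jaw3_tip","jar","bar_grip"):
    for o in tip_of(f,th)[:1]: print(th,o["confidence"],np.round(o["position"]),np.round(atz(f,o["position"],{"jar":.03,"bar_grip":.062}.get(th,.041),s)[0],4))
E
```

```text
force: [-20.1, 2.5, 13.9]
finger_force: 36.3
ang -53.80083198334793 sleeve~ 0.9843511772760587 r 0.12352789106283267 Ft -14.69390137015302 Fr -13.888228228859786
clock: 21.1
position: [0.6189, 0.0293, 0.2127]
tool_rot: [3.135, 0.004, 2.192]
force: [-0.6, -0.6, -0.7]
grip_width: 0.0429
finger_force: 0.0
446 332 [0.61132518 0.02695105 0.07752072] [0.01918271 0.01923313 0.01036114] -55.48754108226389 0.12323856730272759 [ 0.28623289  0.5978648  -0.64740455  1.61715415  0.40253463  1.05558851
  0.14503468]
jaw0_tip 0.55 [310.  47.] [0.5583 0.1573 0.041 ]
jaw3_tip 0.92 [294.  93.] [0.5693 0.1152 0.041 ]
jar 0.72 [282.  61.] [0.5422 0.1332 0.03  ]
bar_grip 0.51 [278. 192.] [0.6128 0.0278 0.062 ]
```

View pics/w4.png

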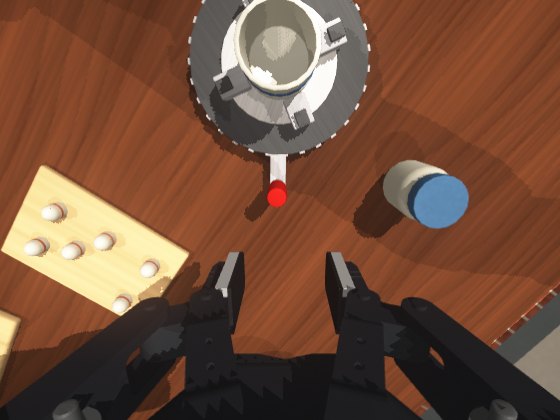

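```bash
python3 -m creep '[[[0,0,0,0,0,0,-8.5],[0,0,0,0,0,0,-8.5],[0,0,0,0,0,0,-8.5],[0,0,0,0,0,0,-8.5],[0,0,0,0,0,0,-8.5],[0,0,0,0,0,0,-8.5],[0,0,0,0,0,0,-8.5],[0,0,0,0,0,0,-8.5],[0,0,0,0,0,0,0]]]'
python3 - <<'E'
from h import *
s=observe();print(s["qpos"]);go(.4984,.3066,.15,.237)
E
```

```text
clock: 22.35
position: [0.6166, 0.0286, 0.2065]
tool_rot: [3.141, -0.001, -2.901]
force: [0.4, -1.3, -1.1]
grip_width: 0.0423
finger_force: 0.0
[ 0.44405688  0.68972681 -0.92171299  1.61369509  0.59026323  1.14091503
  1.18890968]
shift [0.0485 0.2981 0.0568] turnz 0.21 dist 0.307
```

```bash
python3 -m creep '[[[0,0.006,0.0373,0,0,0,0],[0,0.006,0.0373,0,0,0,0],[0,0.006,0.0373,0,0,0,0],[0,0.006,0.0373,0,0,0,0],[0,0.006,0.0373,0,0,0,0],[0,0.006,0.0373,0,0,0,0],[0,0.006,0.0373,0,0,0,0],[0,0.006,0.0373,0,0,0,0],[0,0,0,0.04,0,0,0],[0,0,0,0,0,0,0]]]'
python3 - <<'E'
from h import *
s=observe();f=grab_frame("wrist");print(s["qpos"])
hsv=cv2.cvtColor(f["image"],cv2.COLOR_RGB2HSV)
p=cloud(f,cv2.inRange(hsv,(22,150,120),(32,255,255))>0,s); q=p[(p[:,2]>.072)&(p[:,2]<.085)]; c=(q.min(0)+q.max(0))/2
print(len(q),c,np.ptp(q,axis=0)); go(c[0],c[1],.052,.237)
E
```

```text
clock: 23.35
position: [0.4979, 0.3067, 0.1637]
tool_rot: [-3.14, -0.005, -2.906]
force: [-0.1, -1.5, -0.6]
grip_width: 0.0426
finger_force: 0.0
[-0.05200496  0.69337889 -0.90390788  1.73605416  0.62315031  1.03277
  0.62461253]
468 [0.49693081 0.30606849 0.07741089] [0.01903663 0.01872292 0.01071717]
shift [1.700e-03 1.000e-04 1.139e-01] turnz -0.11 dist 0.114
```

Grip the knob and push home (~33 mm, slowly at the end).

```bash
python3 -m creep '[[[0,0.001,0,0.04,0,0,0],[0,0,0,0.04,0,0,0],[0,0,0,0.03,0,0,0],[0,0,0,0,0,0,0],[1,0,0,0,0,0,0],[1,0,0,0,0,0,0],[1,0,0,0,0,0,0],[1,0,0,0,0,0,0],[1,0,0,0,0,0,0]]]' 40
python3 -m creep '[[[1,0,-0.005,-0.002,0,0,0],[1,0,-0.005,0,0,0,0],[1,0,-0.005,0,0,0,0],[1,0,-0.005,0,0,0,0],[1,0,-0.005,0,0,0,0],[1,0,-0.003,0,0,0,0],[1,0,0,0,0,0,0],[1,0,0,0,0,0,0]]]'
python3 -m creep '[[[1,0,-0.002,0,0,0,0],[1,0,-0.002,0,0,0,0],[1,0,0,0,0,0,0]]]'
```

```text
clock: 24.3
position: [0.5, 0.3076, 0.0595]
tool_rot: [3.141, 0.003, -2.905]
force: [-1.4, -0.5, 10.7]
grip_width: 0.0185
finger_force: 39.5
clock: 25.1
position: [0.5067, 0.2794, 0.06]
tool_rot: [-3.141, 0.002, -2.905]
force: [7.3, 1.0, -14.8]
grip_width: 0.0182
finger_force: 42.2
clock: 25.4
position: [0.5076, 0.276, 0.0601]
tool_rot: [3.141, 0.002, -2.905]
force: [6.8, 2.9, -15.3]
grip_width: 0.018
finger_force: 42.0
```

```bash
python3 -m creep '[[[1,0,-0.002,0,0,0,0],[1,0,0,0,0,0,0]]]'
python3 -m creep '[[[0,0,0,0,0,0,0],[0,0,0,0,0,0,0],[0,0,0,0,0,0,0],[0,0,0,0,0,0,0],[0,0,0,-0.04,0,0,0],[0,0,0,-0.05,0,0,0],[0,0,0,-0.05,0,0,0],[0,0,0,-0.03,0,0,0],[0,0,0,0,0,0,0]]]'
python3 - <<'E'
from h import *
s=observe();f=grab_frame("wrist")
hsv=cv2.cvtColor(f["image"],cv2.COLOR_RGB2HSV)
p=cloud(f,cv2.inRange(hsv,(22,150,120),(32,255,255))>0,s); q=p[(p[:,2]>.072)&(p[:,2]<.085)]; c=(q.min(0)+q.max(0))/2
print(len(q),c,np.ptp(q,axis=0)); go(.52,-.1,.22)
E
```

```text
clock: 25.6
position: [0.5076, 0.2758, 0.0602]
tool_rot: [3.138, 0.003, -2.904]
force: [5.6, 14.0, -20.3]
grip_width: 0.0181
finger_force: 41.7
clock: 26.5
position: [0.508, 0.2752, 0.2336]
tool_rot: [3.141, 0.006, -2.904]
force: [0.2, -0.1, -0.7]
grip_width: 0.0427
finger_force: 0.0
159 [0.50448779 0.27479471 0.07749897] [0.0190003  0.01904657 0.01085152]
shift [ 0.0759 -0.3668  0.011 ] turnz 0 dist 0.375
```

```bash
cat > peb.py <<'E'
from h import *
import sys
s=observe();f=grab_frame("wrist")
if len(sys.argv)>1: save(f,sys.argv[1])
P=[]
for o in outline_of(f,"pebble0"):
    p=cloud(f,o["region"],s); q=p[(p[:,2]>.012)&(p[:,2]<.045)]
    if len(q)<30 or o["extent"][2]>45: continue
    t=q[q[:,2]>np.percentile(q[:,2],60)]; h=(q.min(0)+q.max(0))/2
    print(round(o["confidence"],2),np.round(o["extent"]),'mid',np.round(h,4),'ptp',np.round(np.ptp(q,axis=0),3),'top',np.round(np.median(t,0),4),'origin',np.round(atz(f,[o["extent"][:2]],.022,s)[0][:2],4))
E
python3 -m creep '[[[0,0.0083,-0.0438,0,0,0,0],[0,0.0083,-0.0438,0,0,0,0],[0,0.0083,-0.0438,0,0,0,0],[0,0.0083,-0.0438,0,0,0,0],[0,0.0083,-0.0438,0,0,0,0],[0,0.0083,-0.0438,0,0,0,0],[0,0.0083,-0.0438,0,0,0,0],[0,0.0083,-0.0438,0,0,0,0],[0,0.0083,-0.0438,0,0,0,0],[0,0.0083,-0.0438,0,0,0,0]]]'
python3 -m creep '[[[0,0,0,0,0,0,0],[0,0,0,0,0,0,0]]]'
python3 peb.py w5.png
```

```text
clock: 27.55
position: [0.5286, -0.1731, 0.2284]
tool_rot: [3.141, -0.001, -2.904]
force: [1.4, 0.5, 0.9]
grip_width: 0.043
finger_force: 0.0
clock: 27.75
position: [0.5287, -0.1718, 0.2282]
tool_rot: [3.14, -0.001, -2.906]
force: [-0.2, 1.3, 0.5]
grip_width: 0.0423
finger_force: 0.0
0.86 [274.  78.  17.  19.] mid [ 0.416  -0.2101  0.0249] ptp [0.019 0.019 0.022] top [ 0.4153 -0.2105  0.0329] origin [ 0.4168 -0.2102]
0.8 [294. 199.  18.  16.] mid [ 0.5408 -0.157   0.0243] ptp [0.017 0.018 0.021] top [ 0.5421 -0.1566  0.0327] origin [ 0.5441 -0.1561]
0.68 [242. 180.  18.  19.] mid [ 0.5365 -0.2232  0.0234] ptp [0.019 0.019 0.022] top [ 0.5361 -0.2231  0.0324] origin [ 0.5354 -0.2225]
0.68 [323.  90.  22.  21.] mid [ 0.415  -0.1556  0.0241] ptp [0.018 0.019 0.023] top [ 0.4152 -0.1557  0.0329] origin [ 0.4157 -0.1558]
0.66 [308. 148.  18.  20.] mid [ 0.48   -0.1557  0.0272] ptp [0.019 0.018 0.015] top [ 0.4797 -0.1547  0.0327] origin [ 0.4807 -0.155 ]
0.5 [285. 118.  17.  18.] mid [ 0.4534 -0.1891  0.0275] ptp [0.02  0.02  0.015] top [ 0.4534 -0.1896  0.0325] origin [ 0.4543 -0.1888]
```

View pics/w5.png

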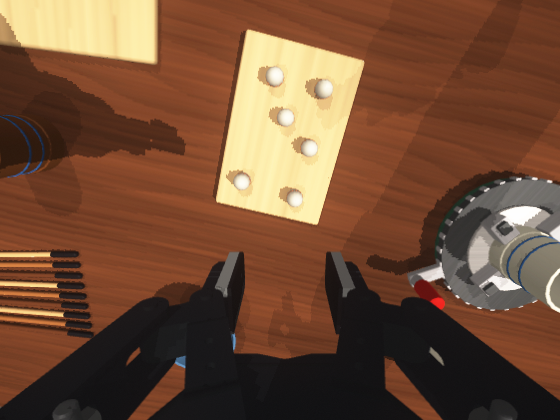

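```bash
python3 -m creep '[[[0,-0.008,0.006,0.04,0,0,0],[0,-0.008,0.0055,0.045,0,0,0],[0,0,0,0.045,0,0,0],[0,0,0,0.038,0,0,0],[0,0,0,0,0,0,0],[0,0,0,0,0,0,0]]]' 25
python3 - <<'E'
from h import *
go(.542,-.157,.016,.237)
E
```

```text
clock: 28.45
position: [0.5426, -0.1548, 0.0622]
tool_rot: [3.141, 0.0, -2.902]
force: [0.3, -0.1, 1.2]
grip_width: 0.0425
finger_force: 0.0
shift [ 0.0011 -0.002   0.0462] turnz 0.15 dist 0.046
```

```bash
python3 -m creep '[[[0,0.001,-0.002,0.025,0,0,0],[0,0,0,0.02,0,0,0],[0,0,0,0,0,0,0],[1,0,0,0,0,0,0],[1,0,0,0,0,0,0],[1,0,0,0,0,0,0],[1,0,0,0,0,0,0]]]' 25
python3 -m creep '[[[1,0,0,-0.02,0,0,0],[1,0,0,-0.05,0,0,0],[1,0,0,-0.05,0,0,0],[1,0,0,-0.02,0,0,0],[1,-0.0094,0.0397,0,0,0,0],[1,-0.0094,0.0397,0,0,0,0],[1,-0.0094,0.0397,0,0,0,0],[1,-0.0094,0.0397,0,0,0,0]]]'
python3 -m creep '[[[1,-0.0094,0.0397,0,0,0,0],[1,-0.0094,0.0397,0,0,0,0],[1,-0.0094,0.0397,0,0,0,0],[1,0,0,0,0,0,0],[1,0,0,0,0,0,0]]]'
python3 - <<'E'
from h import *
go(.541,.129,.127,.237)
E
```

```text
clock: 29.15
position: [0.5429, -0.1583, 0.0185]
tool_rot: [-3.14, 0.002, -2.904]
force: [-1.4, 0.5, 11.6]
grip_width: 0.0181
finger_force: 24.1
clock: 29.95
position: [0.5409, 0.0064, 0.1579]
tool_rot: [-3.141, 0.002, -2.904]
force: [1.1, -0.4, -1.1]
grip_width: 0.0181
finger_force: 24.6
clock: 30.45
position: [0.5402, 0.1282, 0.1574]
tool_rot: [-3.141, 0.001, -2.902]
force: [0.7, 0.4, -0.5]
grip_width: 0.0179
finger_force: 24.6
shift [-0.0009  0.0006  0.0304] turnz 0.17 dist 0.03
```

```bash
python3 -m creep '[[[1,-0.001,0.0006,0.02,0,0,0],[1,0,0,0.01,0,0,0],[1,0,0,0,0,0,0],[1,0,0,0,0,0,0],[0,0,0,0,0,0,0],[0,0,0,0,0,0,0],[0,0,0,0,0,0,0],[0,0,0,-0.03,0,0,0],[0,0,0,0,0,0,0]]]'
python3 - <<'E'
from h import *
f=grab_frame("scene"); g=grab_frame("side")
for n,f in (("a",f),("b",g)):
    q=np.array([.5415,.1285,.08]); c=np.array(f["R"])@q+f["t"]; u,v=int(f["fx"]*c[0]/c[2]+f["cx"]),int(f["fy"]*c[1]/c[2]+f["cy"])
    cv2.imwrite(f'/tmp/{n}.png',cv2.resize(f["image"][v-45:v+45,u-45:u+45,::-1],(400,400)))
cv2.imwrite('pics/ab.png',np.hstack([cv2.imread('/tmp/a.png'),cv2.imread('/tmp/b.png')]))
E
```

```text
clock: 31.35
position: [0.5422, 0.1289, 0.1591]
tool_rot: [3.141, 0.004, -2.904]
force: [0.4, 0.4, 0.5]
grip_width: 0.0425
finger_force: 0.0
```

View pics/ab.png

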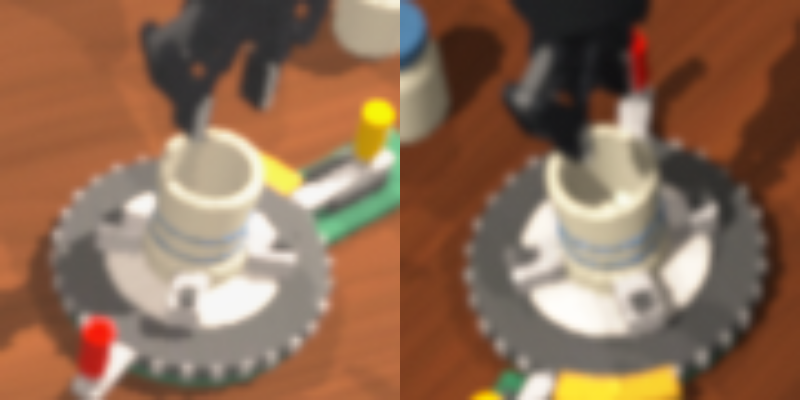

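```bash
python3 -m creep '[[[0,0.0109,-0.0426,0,0,0,0],[0,0.0109,-0.0426,0,0,0,0],[0,0.0109,-0.0426,0,0,0,0],[0,0.0109,-0.0426,0,0,0,0],[0,0.0109,-0.0426,0,0,0,0],[0,0.0109,-0.0426,0,0,0,0],[0,0.0109,-0.0426,0,0,0,0],[0,0.0109,-0.0426,0,0,0,0],[0,0,0,0.05,0,0,0],[0,0,0,0.045,0,0,0]]]' 25
python3 -m creep '[[[0,0,0,0,0,0,0],[0,0,0,0,0,0,0]]]'
python3 - <<'E'
from h import *
go(.536,-.223,.016,.237)
E
```

```text
clock: 32.45
position: [0.536, -0.2255, 0.0595]
tool_rot: [-3.141, 0.0, -2.907]
force: [1.2, -0.3, -0.3]
grip_width: 0.0426
finger_force: 0.0
clock: 32.65
position: [0.5367, -0.2229, 0.0617]
tool_rot: [3.14, -0.001, -2.903]
force: [0.2, 0.0, 0.8]
grip_width: 0.0425
finger_force: 0.0
shift [ 0.0007 -0.      0.0457] turnz 0.1 dist 0.046
```

```bash
python3 -m creep '[[[0,0.001,0,0.025,0,0,0],[0,0,0,0.02,0,0,0],[0,0,0,0,0,0,0],[1,0,0,0,0,0,0],[1,0,0,0,0,0,0],[1,0,0,0,0,0,0],[1,0,0,0,0,0,0]]]' 25
python3 -m creep '[[[1,0,0,-0.02,0,0,0],[1,0,0,-0.05,0,0,0],[1,0,0,-0.05,0,0,0],[1,0,0,-0.02,0,0,0],[1,-0.0109,0.0426,0,0,0,0],[1,-0.0109,0.0426,0,0,0,0],[1,-0.0109,0.0426,0,0,0,0],[1,-0.0109,0.0426,0,0,0,0],[1,-0.0109,0.0426,0,0,0,0],[1,-0.0109,0.0426,0,0,0,0]]]'
python3 -m creep '[[[1,-0.0109,0.0426,0,0,0,0],[1,-0.0109,0.0426,0,0,0,0],[1,0,0,0,0,0,0],[1,0,0,0.02,0,0,0],[1,0,0,0.01,0,0,0],[1,0,0,0,0,0,0],[1,0,0,0,0,0,0]]]'
python3 - <<'E'
from h import *
go(.541,.129,.127,.237)
E
```

```text
clock: 33.35
position: [0.5364, -0.2239, 0.0176]
tool_rot: [-3.141, 0.001, -2.904]
force: [-1.3, 1.4, 6.7]
grip_width: 0.0183
finger_force: 24.4
clock: 34.35
position: [0.5388, 0.0417, 0.1582]
tool_rot: [-3.141, 0.001, -2.904]
force: [0.2, -0.2, 0.3]
grip_width: 0.0183
finger_force: 24.7
clock: 35.05
position: [0.5402, 0.1277, 0.1271]
tool_rot: [3.141, 0.0, -2.904]
force: [-0.3, -0.5, 0.8]
grip_width: 0.0178
finger_force: 24.7
shift [-0.0011  0.001   0.0001] turnz 0.03 dist 0.002
```

Good; release and go to D.

```bash
python3 -m creep '[[[0,-0.001,0.001,0,0,0,0],[0,0,0,0,0,0,0],[0,0,0,0,0,0,0],[0,0,0,-0.03,0,0,0],[0,0.02,-0.0258,0,0,0,0],[0,0.027,-0.0353,0,0,0,0],[0,0.027,-0.0353,0,0,0,0],[0,0.027,-0.0353,0,0,0,0],[0,0.027,-0.0353,0,0,0,0],[0,0.027,-0.0353,0,0,0,0]]]' 25
python3 -m creep '[[[0,0.027,-0.0353,0,0,0,0],[0,0.007,-0.0095,0,0,0,0],[0,0,0,0.05,0,0,0],[0,0,0,0.045,0,0,0],[0,0,0,0,0,0,0],[0,0,0,0,0,0,0]]]'
python3 - <<'E'
from h import *
go(.4153,-.1557,.016,.237)
E
```

```text
clock: 36.05
position: [0.4369, -0.1056, 0.1565]
tool_rot: [-3.141, 0.0, -2.904]
force: [1.6, 1.1, -0.9]
grip_width: 0.0426
finger_force: 0.0
clock: 36.65
position: [0.4158, -0.1546, 0.0621]
tool_rot: [3.141, -0.0, -2.902]
force: [0.5, -0.1, 0.5]
grip_width: 0.0429
finger_force: 0.0
shift [ 0.0007 -0.001   0.0461] turnz 0.14 dist 0.046
```

```bash
python3 -m creep '[[[0,0.001,-0.001,0.025,0,0,0],[0,0,0,0.02,0,0,0],[0,0,0,0,0,0,0],[1,0,0,0,0,0,0],[1,0,0,0,0,0,0],[1,0,0,0,0,0,0],[1,0,0,0,0,0,0]]]' 25
python3 -m creep '[[[1,0,0,-0.02,0,0,0],[1,0,0,-0.05,0,0,0],[1,0,0,-0.05,0,0,0],[1,0,0,-0.02,0,0,0],[1,-0.027,0.0354,0,0,0,0],[1,-0.027,0.0354,0,0,0,0],[1,-0.027,0.0354,0,0,0,0],[1,-0.027,0.0354,0,0,0,0],[1,-0.027,0.0354,0,0,0,0],[1,-0.027,0.0354,0,0,0,0]]]'
python3 -m creep '[[[1,-0.027,0.0354,0,0,0,0],[1,0,0,0,0,0,0],[1,0,0,0,0,0,0],[1,0,0,0.02,0,0,0],[1,0,0,0.01,0,0,0],[1,0,0,0,0,0,0],[1,0,0,0,0,0,0]]]'
python3 - <<'E'
from h import *
go(.541,.129,.127,.237)
E
```

```text
clock: 37.35
position: [0.4157, -0.157, 0.0181]
tool_rot: [-3.14, 0.002, -2.904]
force: [-1.4, 1.1, 13.7]
grip_width: 0.0181
finger_force: 24.0
clock: 38.35
position: [0.5225, 0.0896, 0.1579]
tool_rot: [-3.142, 0.001, -2.904]
force: [0.5, 0.3, -1.2]
grip_width: 0.0181
finger_force: 24.7
clock: 39.05
position: [0.5399, 0.128, 0.1269]
tool_rot: [3.142, 0.0, -2.904]
force: [1.0, -0.6, 0.4]
grip_width: 0.0178
finger_force: 24.7
shift [-0.0013  0.0007 -0.0001] turnz 0.01 dist 0.001
```

```bash
python3 -m creep '[[[0,-0.001,0.001,0,0,0,0],[0,0,0,0,0,0,0],[0,0,0,0,0,0,0],[0,0,0,-0.03,0,0,0],[0,0.0251,-0.0375,0,0,0,0],[0,0.0251,-0.0375,0,0,0,0],[0,0.0251,-0.0375,0,0,0,0],[0,0.0251,-0.0375,0,0,0,0],[0,0.0251,-0.0375,0,0,0,0],[0,0.0251,-0.0375,0,0,0,0]]]' 25
python3 -m creep '[[[0,0.0251,-0.0375,0,0,0,0],[0,0.0251,-0.0375,0,0,0,0],[0,0,0,0.05,0,0,0],[0,0,0,0.045,0,0,0],[0,0,0,0,0,0,0],[0,0,0,0,0,0,0]]]'
python3 - <<'E'
from h import *
go(.416,-.2102,.016,.237)
E
```

```text
clock: 40.05
position: [0.4465, -0.126, 0.1566]
tool_rot: [-3.141, 0.0, -2.904]
force: [1.4, -0.9, 0.5]
grip_width: 0.0427
finger_force: 0.0
clock: 40.65
position: [0.4166, -0.2083, 0.0622]
tool_rot: [3.141, -0.0, -2.902]
force: [0.5, -0.0, 1.0]
grip_width: 0.0428
finger_force: 0.0
shift [ 0.0011 -0.0017  0.0462] turnz 0.13 dist 0.046
```

```bash
python3 -m creep '[[[0,0.001,-0.0015,0.025,0,0,0],[0,0,0,0.02,0,0,0],[0,0,0,0,0,0,0],[1,0,0,0,0,0,0],[1,0,0,0,0,0,0],[1,0,0,0,0,0,0],[1,0,0,0,0,0,0]]]' 25
python3 -m creep '[[[1,0,0,-0.02,0,0,0],[1,0,0,-0.05,0,0,0],[1,0,0,-0.05,0,0,0],[1,0,0,-0.02,0,0,0],[1,-0.0251,0.0376,0,0,0,0],[1,-0.0251,0.0376,0,0,0,0],[1,-0.0251,0.0376,0,0,0,0],[1,-0.0251,0.0376,0,0,0,0],[1,-0.0251,0.0376,0,0,0,0],[1,-0.0251,0.0376,0,0,0,0]]]'
python3 -m creep '[[[1,-0.0251,0.0376,0,0,0,0],[1,-0.0251,0.0376,0,0,0,0],[1,0,0,0,0,0,0],[1,0,0,0.02,0,0,0],[1,0,0,0.01,0,0,0],[1,0,0,0,0,0,0],[1,0,0,0,0,0,0]]]'
python3 - <<'E'
from h import *
go(.541,.129,.127,.237)
E
```

```text
clock: 41.35
position: [0.4167, -0.2111, 0.0182]
tool_rot: [-3.14, 0.002, -2.904]
force: [-1.8, 2.2, 14.3]
grip_width: 0.0184
finger_force: 24.0
clock: 42.35
position: [0.5092, 0.0458, 0.1578]
tool_rot: [-3.141, 0.001, -2.904]
force: [-0.1, -1.3, 0.1]
grip_width: 0.0182
finger_force: 24.7
clock: 43.05
position: [0.5399, 0.1286, 0.1271]
tool_rot: [3.141, 0.0, -2.904]
force: [0.3, 0.5, -0.7]
grip_width: 0.0181
finger_force: 24.7
shift [-0.0011  0.0001  0.0001] turnz 0.03 dist 0.001
```

Release; on the way look at the remaining two pebbles and into the jar.

```bash
python3 -m creep '[[[0,-0.001,0,0,0,0,0],[0,0,0,0,0,0,0],[0,0,0,0,0,0,0],[0,0,0,-0.03,0,0,0],[0,0.018,-0.0374,-0.02,0,0,0],[0,0.018,-0.0374,-0.02,0,0,0],[0,0.018,-0.0374,0,0,0,0],[0,0.018,-0.0374,0,0,0,0],[0,0,0,0,0,0,0],[0,0,0,0,0,0,0]]]' 25
python3 peb.py w6.png
```

```text
clock: 44.05
position: [0.5061, -0.0341, 0.1965]
tool_rot: [-3.141, 0.0, -2.906]
force: [-0.3, 1.0, -0.3]
grip_width: 0.0427
finger_force: 0.0
0.86 [152. 108.  27.  24.] mid [ 0.4543 -0.1882  0.0234] ptp [0.02  0.019 0.023] top [ 0.4541 -0.1885  0.0322] origin [ 0.4541 -0.1858]
0.55 [182. 141.  21.  20.] mid [ 0.4796 -0.1541  0.0242] ptp [0.019 0.019 0.022] top [ 0.4796 -0.1541  0.0322] origin [ 0.4798 -0.1512]
0.18 [458. 231.  42.  41.] mid [0.4954 0.1457 0.0385] ptp [0.029 0.016 0.013] top [0.4945 0.1448 0.043 ] origin [0.5057 0.1711]
```

View pics/w6.png

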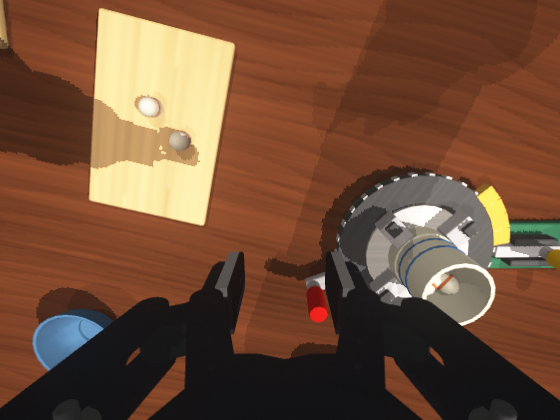

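```bash
python3 -m creep '[[[0,0.018,-0.037,0.02,0,0,0],[0,0.018,-0.037,0.02,0,0,0],[0,0.018,-0.037,0.01,0,0,0],[0,0,0,0.045,0,0,0],[0,0,0,0.04,0,0,0],[0,0,0,0,0,0,0],[0,0,0,0,0,0,0]]]' 25
python3 - <<'E'
from h import *
go(.4798,-.1545,.016,.237)
E
```

```text
clock: 44.85
position: [0.4804, -0.1523, 0.0621]
tool_rot: [3.141, -0.0, -2.901]
force: [0.5, 1.1, 0.7]
grip_width: 0.0427
finger_force: 0.0
shift [ 0.0011 -0.002   0.046 ] turnz 0.19 dist 0.046
```

```bash
python3 -m creep '[[[0,0.001,-0.002,0.025,0,0,0],[0,0,0,0.02,0,0,0],[0,0,0,0,0,0,0],[1,0,0,0,0,0,0],[1,0,0,0,0,0,0],[1,0,0,0,0,0,0],[1,0,0,0,0,0,0]]]' 25
python3 -m creep '[[[1,0,0,-0.02,0,0,0],[1,0,0,-0.05,0,0,0],[1,0,0,-0.05,0,0,0],[1,0,0,-0.02,0,0,0],[1,-0.018,0.0373,0,0,0,0],[1,-0.018,0.0373,0,0,0,0],[1,-0.018,0.0373,0,0,0,0],[1,-0.018,0.0373,0,0,0,0],[1,-0.018,0.0373,0,0,0,0],[1,-0.018,0.0373,0,0,0,0]]]'
python3 -m creep '[[[1,-0.018,0.0373,0,0,0,0],[1,0,0,0,0,0,0],[1,0,0,0,0,0,0],[1,0,0,0.02,0,0,0],[1,0,0,0.01,0,0,0],[1,0,0,0,0,0,0],[1,0,0,0,0,0,0]]]'
python3 - <<'E'
from h import *
go(.541,.129,.127,.237)
E
```

```text
clock: 45.55
position: [0.4804, -0.156, 0.0182]
tool_rot: [-3.14, 0.002, -2.904]
force: [0.2, 1.8, 10.8]
grip_width: 0.0182
finger_force: 24.1
clock: 46.55
position: [0.5318, 0.0887, 0.1578]
tool_rot: [-3.141, 0.001, -2.903]
force: [1.3, 0.2, -0.1]
grip_width: 0.018
finger_force: 24.6
clock: 47.25
position: [0.5403, 0.1269, 0.1268]
tool_rot: [3.142, 0.0, -2.904]
force: [-0.1, 0.3, 0.5]
grip_width: 0.018
finger_force: 24.7
shift [-0.0012  0.0019 -0.0002] turnz 0.01 dist 0.002
```

```bash
python3 -m creep '[[[0,-0.001,0.002,0,0,0,0],[0,0,0,0,0,0,0],[0,0,0,0,0,0,0],[0,0,0,-0.03,0,0,0],[0,0.0199,-0.036,0,0,0,0],[0,0.0199,-0.036,0,0,0,0],[0,0.0199,-0.036,0,0,0,0],[0,0.0199,-0.036,0,0,0,0],[0,0.0199,-0.036,0,0,0,0],[0,0.0199,-0.036,0,0,0,0]]]' 25
python3 -m creep '[[[0,0.0199,-0.036,0,0,0,0],[0,0.0199,-0.036,0,0,0,0],[0,0,0,0.05,0,0,0],[0,0,0,0.045,0,0,0],[0,0,0,0,0,0,0],[0,0,0,0,0,0,0]]]'
python3 - <<'E'
from h import *
go(.454,-.1885,.016,.237)
E
```

```text
clock: 48.25
position: [0.4749, -0.1101, 0.1566]
tool_rot: [-3.141, 0.0, -2.904]
force: [0.3, 0.5, -0.3]
grip_width: 0.0429
finger_force: 0.0
clock: 48.85
position: [0.4542, -0.1871, 0.0622]
tool_rot: [3.141, -0.0, -2.903]
force: [0.3, 0.2, 0.3]
grip_width: 0.0428
finger_force: 0.0
shift [ 0.0005 -0.0013  0.0462] turnz 0.12 dist 0.046
```

```bash
python3 -m creep '[[[0,0.001,-0.001,0.025,0,0,0],[0,0,0,0.02,0,0,0],[0,0,0,0,0,0,0],[1,0,0,0,0,0,0],[1,0,0,0,0,0,0],[1,0,0,0,0,0,0],[1,0,0,0,0,0,0]]]' 25
python3 -m creep '[[[1,0,0,-0.02,0,0,0],[1,0,0,-0.05,0,0,0],[1,0,0,-0.05,0,0,0],[1,0,0,-0.02,0,0,0],[1,-0.02,0.0361,0,0,0,0],[1,-0.02,0.0361,0,0,0,0],[1,-0.02,0.0361,0,0,0,0],[1,-0.02,0.0361,0,0,0,0],[1,-0.02,0.0361,0,0,0,0],[1,-0.02,0.0361,0,0,0,0]]]'
python3 -m creep '[[[1,-0.02,0.0361,0,0,0,0],[1,-0.02,0.0361,0,0,0,0],[1,0,0,0,0,0,0],[1,0,0,0.02,0,0,0],[1,0,0,0.01,0,0,0],[1,0,0,0,0,0,0],[1,0,0,0,0,0,0]]]'
python3 - <<'E'
from h import *
go(.541,.129,.127,.237)
E
```

```text
clock: 49.55
position: [0.4543, -0.1892, 0.0183]
tool_rot: [-3.14, 0.002, -2.904]
force: [-0.7, 2.0, 12.8]
grip_width: 0.0181
finger_force: 24.0
clock: 50.55
position: [0.5191, 0.0515, 0.1578]
tool_rot: [-3.141, 0.001, -2.904]
force: [1.0, -0.9, 0.4]
grip_width: 0.0183
finger_force: 24.7
clock: 51.25
position: [0.5407, 0.1291, 0.1271]
tool_rot: [3.141, 0.0, -2.904]
force: [0.2, -0.5, 0.3]
grip_width: 0.0182
finger_force: 24.7
shift [-0.0003 -0.0002  0.0001] turnz 0.03 dist 0.0
```

```bash
python3 -m creep '[[[0,0,0,0,0,0,0],[0,0,0,0,0,0,0],[0,0,0,0,0,0,0],[0,0,0,-0.04,0,0,0],[0,-0.03,0,-0.04,0,0,0],[0,-0.03,0,-0.04,0,0,0],[0,0,0,0,0,0,0],[0,0,0,0,0,0,0],[0,0,0,0,0,0,0],[0,0,0,0,0,0,0]]]'
python3 - <<'E'
from h import *
s=observe();f=grab_frame("wrist"); cv2.imwrite('pics/w7.png',f["image"][:,:,::-1])
for o in outline_of(f,"pebble0"):
    p=cloud(f,o["region"],s)
    if len(p): print(round(o["confidence"],2),np.round(o["extent"]),np.round(np.median(p,0),3))
p=cloud(f,None,s); q=p[(np.hypot(p[:,0]-.541,p[:,1]-.129)<.026)]; print('max z inside jar',np.percentile(q[:,2],[50,98,100]))
hsv=cv2.cvtColor(f["image"],cv2.COLOR_RGB2HSV)
for m in (cv2.inRange(hsv,(22,150,120),(32,255,255)),cv2.inRange(hsv,(0,180,60),(5,255,255))):
    p=cloud(f,m>0,s); q=p[(p[:,2]>.072)&(p[:,2]<.085)]; print((q.min(0)+q.max(0))/2 if len(q) else None)
E
```

```text
clock: 52.25
position: [0.5981, 0.1431, 0.2455]
tool_rot: [-3.141, -0.001, -2.903]
force: [0.1, 0.4, 0.2]
grip_width: 0.0431
finger_force: 0.0
0.76 [302. 129.  26.  20.] [0.532 0.141 0.094]
0.74 [280. 121.  20.  21.] [0.526 0.121 0.086]
0.6 [271. 137.  19.  29.] [0.545 0.115 0.09 ]
0.56 [285. 150.  24.  27.] [0.554 0.131 0.098]
0.46 [302. 149.  12.  15.] [0.549 0.147 0.085]
max z inside jar [0.08994199 0.10184327 0.10398003]
[0.50517369 0.27476701 0.0778388 ]
[0.61120415 0.02670754 0.07734596]
```

View pics/w7.png

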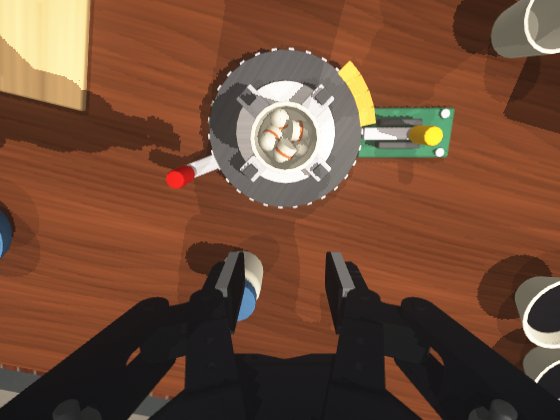

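```bash
python3 -c "
from workcell import *
print(job_done())"
```

```text
the job is handed in; nothing more can be done
None
```

The job is handed in: the jar is clamped upright on the chuck, the lock bar is home, and all six pebbles were dropped into the jar (the last picture clearly shows five, the sixth presumably beneath them); no verdict was returned.

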